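Move a painted flap door on its sprung hinge pin to the drying stand

ROBOT

A 6-joint arm with a two-finger parallel gripper is mounted at the origin on the work surface. World frame = base frame: x ahead of the robot, y to its left, z up, the work surface at z = 0. Lengths are in m, angles in rad, forces in N, time in s.
With the tool pointing down it reaches from about 0.275 to 0.85 m from the base axis. Payload 5.2 kg.
Tool frame: the origin (TCP) lies between the finger pads; the fingertips stand 25 mm ahead of it and the grasp point (between the pads) lies 6 mm ahead of it; z points along the fingers, y is the line along which they close (so a half turn about z gives the same grasp; the last joint's range is limited). The gripper opens to 85 mm and grips with 20 to 120 N. Pads are 22 mm wide; open, the fingers measure 114 mm over their backs; the gripper's body (76 mm by 85 mm) begins 54 mm behind the grasp point. The pads swing forward as they close: fully open they stand 13 mm farther back than shut.
Start: joints at [-1.448, 0.259, 1.535, -0, 1.348, -0.203], TCP at [0.176, -0.521, 0.256] pointing down, gripper open.
Joint ranges: [-3.14, 3.14], [-0.91, 2.08], [0.19, 2.58], [-1.22, 4.36], [0.22, 2.71], [-3.12, 3.12]. Speed limits (rad/s): [2.57, 2.57, 3.14, 3.14, 3.14, 3.14].

INTERFACE

Orientations are given as a 3x3 rotation matrix whose columns are the frame's x, y, z axes.
In Python, from cell import * gives the robot as it stands.
- The arm moves only by the tool move_arm, never from a script. Its argument "increments" is a list of rows, each an object of numbers: "tx", "ty", "tz": the shift along the world's x, y, z in mm; "rx", "ry", "rz": the turn, a rotation vector about the world's x, y, z in rad; "grip": the opening in per cent of the stroke, from 0 (shut) to 100 (fully open). In form: [{"tx": .., "ty": .., "tz": .., "rx": .., "ry": .., "rz": .., "grip": ..}, ...]. A call has 1 to 10 rows; each row shifts and turns the commanded pose from where the row before left it; what a row does not reach is not made up. A row lasts 1/8 s, in which the tool goes at most 62.5 mm and 10.7 degrees, less where a joint would pass 70% of its speed; a pose out of reach is approached as far as the arm can. A call with a gripper value outside its range is refused whole. The fingers move at their own pace and stop on an object; the grip force is fixed at half the most. Time passes only in rows, so rows that do not move let the fingers close. It gives the time, the measured TCP pose, the force, the opening and the grip force at its end, in the units of the state.
- read_state(): the state, without advancing time (a new reading comes with each control period).
- capture(name): name is "scene" or "side" or "wrist"; returns the picture (420x560x3 uint8, red, green, blue); there is no depth.
- camera_model(name): a dict with "intrinsics" (3x3 intrinsics, pixels), "dist" ([k1, k2, p1, p2, k3] as OpenCV has them; the pictures are not rectified), "pose" (4x4, takes a point from camera to world coordinates); the wrist camera has in their place "tool_from_camera" (4x4, takes a point from camera to tool coordinates, whose origin is the TCP and whose axes are the flange's). Camera axes: x right, y down, z forward; pixel columns grow to the right and rows downward; lengths in m; the calibration is good to about 2 mm. A picture is of the moment at which its call begins: read the wrist's pose just before it. camera_model takes no time and is no camera call.
- close_job(): hands the job in; it is judged then, once.
The state is a dict: "time_s": time; "joint_pos": joint angles; "joint_velocities": joint speeds; "joint_efforts": joint torques, N m; "eef_pos": TCP position; "tcp_rot": TCP orientation; "contact_force": force on the tool from outside, world axes, zero at the start; "torque": the same for the moment, N m; "gripper_width": finger opening in m; "grasp_force": force on a finger pad.
Only numpy, scipy, OpenCV 4.12 (cv2) and the standard library are available. Lean on these libraries where they do the work, as an engineer would, in place of code of your own. Each camera call takes 0.05 s, during which the arm holds its last target. There are 200 camera calls.

TASK

Take the freshly painted flap door off the painting stand: pinch its two finger tabs together so that the sprung hinge pin is pulled out of its eye, and lift the door out. Hang it in the empty drying stand the same way round: let it down gently by feel until both bushes are fully home on the floors of their notches, then let go so that the pin springs fully out into the eye. Do not drop or force the door against the stands, and leave the other things on the table where they are.

Things in the scene. Friction and masses are not known exactly. Their poses are not given: they have to be found in the camera images.
- flap_door: White top-hung flap door, 0.3 to 0.55 kg in all: panel 150 wide (y) x 130 high x 18 mm thick under an aluminium rail. Origin on the hinge axis, half-way along; y along the axis, z up, x square to the panel. Panel bottom 150 mm below the origin, rail top 6 mm above. It swings freely about the hinge when hung and about the finger tabs when held.
- door_bush (a point): End of the plain bush: 12 mm round, sticking out of the rail end on the hinge axis from y = 75 to 98 mm (this point: y = 98 mm). Both bushes rest on the notch floors of a stand.
- door_pin_bush (a point): End of the other bush, 12 mm round, y = -75 to -94 mm (this point: y = -94 mm). The 8 mm sprung pin comes out of it; only the pin in the stand's eye keeps the door from being lifted straight out.
- door_grip (a point): Point between the two finger tabs where to pinch them, 42 mm above the hinge axis; axes as the door's. Tabs: upright plates 28 (x) x 6 (y) mm, from 6 to 62 mm above the axis. The +y tab is fixed, outer face at y = +17 mm; the -y tab moves the pin, outer face at y = -33 mm at rest, -17 mm fully pulled. Outer width 50 mm at rest, 34 mm pinched and then centred on this point.
- hinge_pin (a joint): How far the sprung pin is pulled back (m): 0 = fully out (17 mm out of the bush, through the eye), 0.016 = fully pulled by pinching the tabs (1 mm out, clear of the eye plate). The spring pushes it out with about 6 N at 0 and 12 N at 0.016.
- painting_stand: Stand, fixed to the table, in which the door hangs at the start: plywood foot 110 x 235 x 12 mm, two steel posts with open-topped notches and an eye plate, as the drying stand's. Origin mid-underside of the foot; y along the hinge, x square to the door, z up. Its hinge axis is 190 mm above the origin.
- drying_stand: Empty stand of the same make, fixed to the table. This pose is of its foot (origin mid-underside, axes as the painting stand's). Its posts, notches and eye are one frame clamped in the foot's sockets, level and square but never at the exact place: up to 15 mm higher or lower and up to 2.5 mm to +x or -x of nominal, to be found by feel or sight.
- drying_stand_seat (a point): Nominal middle of the drying stand's hinge axis, 190 mm above the foot's underside; axes as the stand's. The true one lies up to 15 mm above or below and 2.5 mm to either side in x (exact in y).
- drying_stand_notch (a point): Nominal place of the +y notch on the hinge axis, y = 85 mm; the other is at -85 mm. Posts are 12 mm thick (y 79 to 91), so the door has 4 mm play either way in y. A notch is a slot 15 mm wide, floor 6 mm below the hinge axis, under a 45 degree V mouth from 4 to 14 mm above it, 35 mm wide at the top; highest metal 16 mm above the axis.
- drying_stand_eye (a point): Nominal place of the closed eye, 13 mm wide and 12 mm high, for the pin, y = -105 mm on the hinge axis, in a plate 36 mm wide (y = -101 to -109 mm) whose top is 16 mm above the axis.
- paint_jar: Bystander, to be left alone: red jar, 44 mm across, 70 mm high; origin at the middle of its underside.
- paint_tub: Bystander, to be left alone: white bowl, 90 mm across, 45 mm high; origin at the middle of its underside.
- flat_brush: Bystander, to be left alone: paint brush lying flat; origin at the middle of its underside.
- paint_bottle_a: Bystander, to be left alone: white bottle, 60 mm across, 190 mm high; origin at the middle of its underside.
- paint_bottle_b: Bystander, to be left alone: brown bottle, 56 mm across, 170 mm high; origin at the middle of its underside.
- tin_can: Bystander, to be left alone: metal can, 90 mm across, 100 mm high; origin at the middle of its underside.
- filler_knife: Bystander, to be left alone: filler knife (spatula) lying flat; origin at the middle of its underside.

How it is judged:
By the outcome, as a careful person would: the job done as asked, in the order asked, and still so for the second after the job is handed in, with the robot touching nothing.
It also fails if it takes over 48 s, if anything falls off the work surface, if the arm or the gripper's body presses on something with over 40 N, if the wrist force passes 120 N, or if a joint passes its speed limit or range.

## Working session

There is one attempt and no reset: what is moved stays moved. The work goes in short steps, Python scripts to look and compute and a tool call to move; the robot and the scene stay as the last step left them, time stands still between calls to the robot, and variables do not carry over. Pictures are saved under pics/ and viewed, at most 10 in all, crops included, and the job is handed in when it is done.

Besides the shell and the picture viewer there is one more tool, called after ">>>" in YAML: its name, and indented under it one key for each argument. move_arm: Moves the arm, as the interface text tells. Its arguments: {"type":"object","properties":{"increments":{"type":"array","items":{"type":"object","properties":{"tx":{"type":"number"},"ty":{"type":"number"},"tz":{"type":"number"},"rx":{"type":"number"},"ry":{"type":"number"},"rz":{"type":"number"},"grip":{"type":"number"}}}}},"required":["increments"]}

```bash
mkdir -p pics; ls; python3 - <<'E'
from cell import *
import cv2
for n in ["scene","side"]:
    im=capture(n); cv2.imwrite(f"pics/{n}0.png",im[:,:,::-1])
    m=camera_model(n); print(n,m)
print(camera_model("wrist"))
s=read_state(); print(s)
E
```

```text
pics
scene {'intrinsics': array([[436.35099116,   0.        , 280.89968643],
       [  0.        , 436.35099116, 205.95204072],
       [  0.        ,   0.        ,   1.        ]]), 'dist': array([-0.02787533,  0.        ,  0.        ,  0.        ,  0.        ]), 'pose': array([[ 0.67000025,  0.44367633, -0.59518986,  1.2430115 ],
       [ 0.7421989 , -0.38359493,  0.54954137, -0.52711699],
       [ 0.01550669, -0.80994212, -0.58630479,  0.81719932],
       [ 0.        ,  0.        ,  0.        ,  1.        ]])}
side {'intrinsics': array([[448.34356388,   0.        , 286.53017711],
       [  0.        , 448.34356388, 204.72589427],
       [  0.        ,   0.        ,   1.        ]]), 'dist': array([0.04874739, 0.        , 0.        , 0.        , 0.        ]), 'pose': array([[-0.66900364, -0.55137414,  0.49841819,  0.03902422],
       [-0.74302836,  0.47942554, -0.46696896,  0.58319143],
       [ 0.01852019, -0.68274278, -0.73042405,  0.93369869],
       [ 0.        ,  0.        ,  0.        ,  1.        ]])}
{'intrinsics': array([[318.90742489,   0.        , 279.73628814],
       [  0
[... 665 characters left out ...]
-2.02789652e-01]), 'joint_velocities': array([-0.00021009, -0.00225463, -0.00475635, -0.0009197 ,  0.00019577,
        0.0006902 ]), 'joint_efforts': array([ 1.28088359e-03, -4.46968710e+01, -2.91247916e+01, -2.91595334e-04,
        6.17965590e-03, -6.21538788e-06]), 'eef_pos': array([ 0.17600179, -0.52061334,  0.25553911]), 'tcp_rot': array([[ 9.47406500e-01,  3.20032639e-01, -1.82848683e-04],
       [ 3.20032479e-01, -9.47405061e-01,  1.69164984e-03],
       [ 3.68151395e-04, -1.66119757e-03, -9.99998552e-01]]), 'contact_force': array([-0.13131523,  0.39377502,  1.14769753]), 'torque': array([ 0.00743266,  0.00924653, -0.03478766]), 'grasp_force': 0.0, 'gripper_width': 0.08498598405343492}
```

View pics/scene0.png

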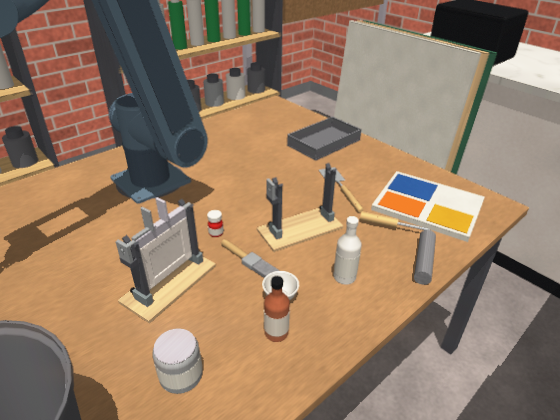

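View pics/side0.png

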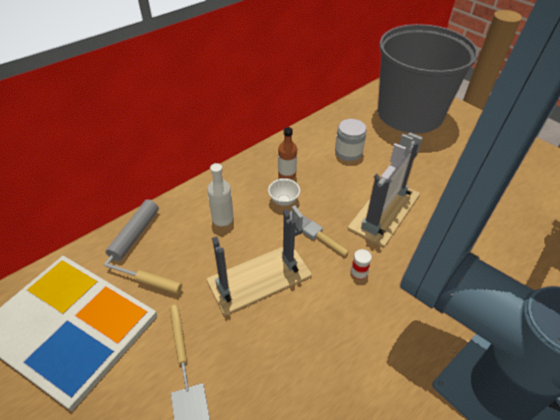

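```bash
python3 - <<'E'
import cv2
def crop(n,x,y,w,h,f,o):
    im=cv2.imread(f"pics/{n}.png")[y:y+h,x:x+w]
    im=cv2.resize(im,None,fx=f,fy=f,interpolation=cv2.INTER_CUBIC)
    for i in range(0,w,20):
        cv2.putText(im,str(x+i),(int(i*f),10),0,.35,(0,255,255)); cv2.line(im,(int(i*f),12),(int(i*f),18),(0,255,255))
    for j in range(0,h,20):
        cv2.putText(im,str(y+j),(0,int(j*f)+4),0,.35,(0,255,255))
    cv2.imwrite(f"pics/{o}.png",im)
crop("scene0",112,160,240,160,3.33,"c1")
crop("side0",200,130,230,172,3.47,"c2")
E
```

```text
(no output)
```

View pics/c1.png

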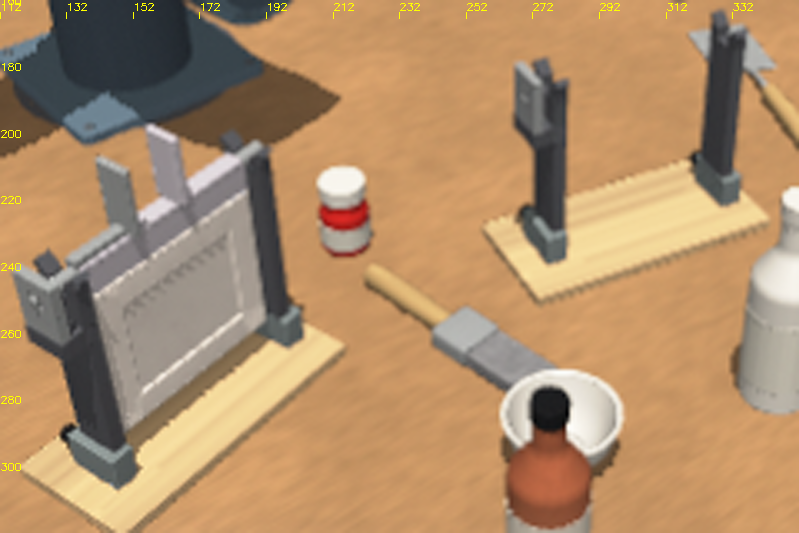

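View pics/c2.png

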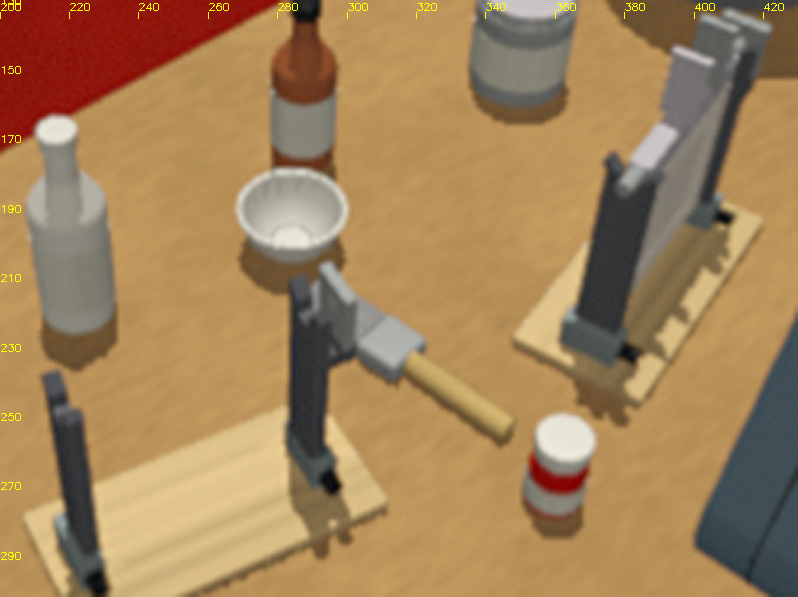

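```bash
cat > h.py <<'E'
import numpy as np, cv2
from cell import *
def cam(n,s=None):
    m=camera_model(n); K,d=np.array(m["intrinsics"]),np.array(m["dist"])
    if n=="wrist":
        T=np.eye(4);T[:3,:3]=s["tcp_rot"];T[:3,3]=s["eef_pos"]; P=T@m["tool_from_camera"]
    else: P=np.array(m["pose"])
    return K,d,P
def atz(c,uv,z):
    K,d,P=c; p=cv2.undistortPoints(np.array(uv,float).reshape(-1,1,2),K,d).reshape(-1,2)
    r=np.c_[p,np.ones(len(p))]@P[:3,:3].T; o=P[:3,3]
    return o+r*((np.broadcast_to(z,len(p))-o[2])/r[:,2])[:,None]
def proj(c,X):
    K,d,P=c; R=P[:3,:3].T; return cv2.projectPoints(np.array(X,float).reshape(-1,3),R,-R@P[:3,3],K,d)[0].reshape(-1,2)
E
python3 - <<'E'
from h import *
np.set_printoptions(precision=4,suppress=True)
S,D=cam("scene"),cam("side")
a=lambda p:[(112+x/3.33,160+y/3.33) for x,y in p]
b=lambda p:[(200+x/3.47,130+y/3.47) for x,y in p]
for n,c,pts in [("P scene L,R",S,a([(22,468),(345,347)])),("P side L,B,R",D,b([(515,338),(645,400),(762,218)])),("D scene L,B,R",S,a([(485,230),(540,298),(768,215)])),("D side L,R",D,b([(25,516),(387,503)]))]:
    X=atz(c,pts,.012); print(n,X[:,:2].tolist(),[np.linalg.norm(X[i]-X[j]).round(4) for i in range(len(X)) for j in range(i)])
E
```

```text
P scene L,R [[0.4583299247085616, -0.3296860285884925], [0.5078433886820434, -0.07986146095909896]] [np.float64(0.2547)]
P side L,B,R [[0.49639580529375343, -0.07594154379430718], [0.39096724824068296, -0.10456369657642495], [0.45010738814289053, -0.3284966260000741]] [np.float64(0.1092), np.float64(0.2568), np.float64(0.2316)]
D scene L,B,R [[0.46676504692265464, 0.09866325207687554], [0.5658505595179886, 0.07588776391218344], [0.6164649956943327, 0.3035313873272495]] [np.float64(0.1017), np.float64(0.2537), np.float64(0.2332)]
D side L,R [[0.6117781575750387, 0.30321009684591743], [0.4522731456802159, 0.1055406983750728]] [np.float64(0.254)]
```

>>> move_arm:
  increments:
    - {"tx": 10, "ty": 10, "tz": 45}
    - {"tx": 35, "ty": 38, "tz": 40, "rz": -0.037}
    - {"tx": 37, "ty": 39, "rz": -0.04}
    - {"tx": 37, "ty": 39}
    - {"tx": 37, "ty": 39}
    - {"tx": 37, "ty": 39}
    - {"tx": 37, "ty": 39}
    - {"tx": 37, "ty": 39}
    - {"tx": 35, "ty": 34}
    - {}

```text
schema error: expected keys tx, ty, tz, rx, ry, rz, grip
```

```bash
cat > snap.py <<'E'
import sys,pickle
from h import *
n=sys.argv[1]; s=read_state(); im=capture("wrist")
cv2.imwrite(f"pics/{n}.png",im[:,:,::-1]); pickle.dump({k:s[k] for k in("tcp_rot","eef_pos")},open(f"pics/{n}.pkl","wb"))
cv2.imwrite(f"pics/{n}_big.png",cv2.resize(im[:,:,::-1],(800,600),interpolation=cv2.INTER_CUBIC))
print(s["time_s"],s["eef_pos"],s["tcp_rot"][:,0],s["contact_force"],s["joint_pos"])
E
python3 snap.py w1
```

```text
0.1 [ 0.17600179 -0.52061334  0.25553911] [9.47406500e-01 3.20032479e-01 3.68151395e-04] [-0.13131523  0.39377502  1.14769753] [-1.44781596e+00  2.59293483e-01  1.53598887e+00  2.67080709e-05
  1.34801160e+00 -2.02789652e-01]
```

View pics/w1_big.png

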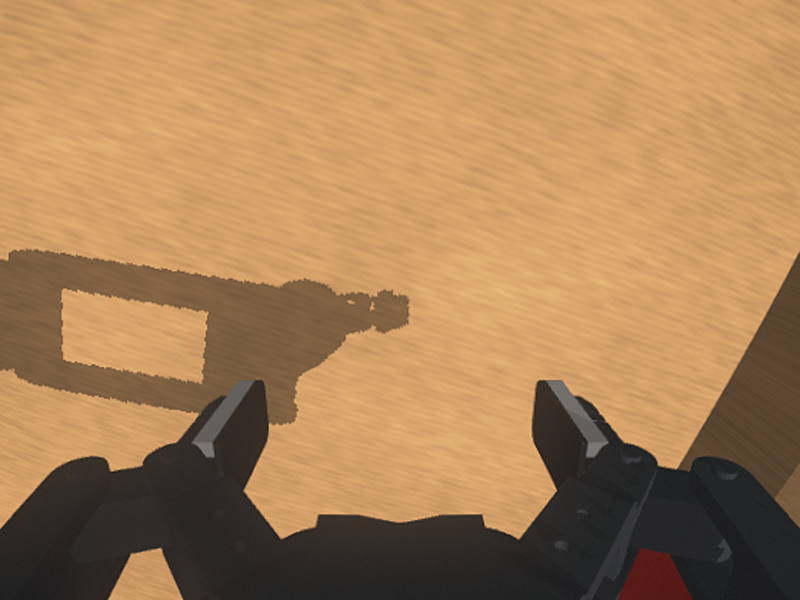

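```bash
python3 - <<'E'
from h import *
def R(y): c,s=np.cos(y),np.sin(y); return np.array([[c,-s,0],[s,c,0],[0,0,1]])
y=.25; r=R(y)
t=r@np.diag([1,-1,-1.])
for off,z in [(-.05,.34),(-.08,.36),(-.08,.40)]:
    s=dict(tcp_rot=t,eef_pos=np.array([.478,-.204,0])+r@[off,0,0]+[0,0,z])
    L=[[0,17,252],[0,-33,252],[0,85,206],[0,-85,206],[0,-105,206],[55,117,12],[55,-117,12],[-55,-117,12]]
    X=np.array([[.478,-.204,0]]) + (np.array(L)/1000)@r.T
    print(s["eef_pos"],proj(cam("wrist",s),X).round().astype(int).tolist())
E
```

```text
[ 0.42955438 -0.2163702   0.34      ] [[253, 155], [331, 155], [172, 150], [387, 149], [412, 150], [192, 95], [367, 95], [362, 176]]
[ 0.40048701 -0.22379232  0.36      ] [[254, 108], [328, 108], [176, 111], [382, 110], [406, 111], [194, 73], [365, 73], [360, 153]]
[ 0.40048701 -0.22379232  0.4       ] [[258, 110], [321, 110], [190, 112], [369, 111], [390, 112], [201, 77], [358, 77], [354, 151]]
```

>>> move_arm:
  increments:
    - {"tx": 10, "ty": 10, "tz": 45, "rx": 0, "ry": 0, "rz": 0, "grip": 100}
    - {"tx": 30, "ty": 37, "tz": 40, "rx": 0, "ry": 0, "rz": -0.04, "grip": 100}
    - {"tx": 36, "ty": 43, "tz": 0, "rx": 0, "ry": 0, "rz": -0.04, "grip": 100}
    - {"tx": 36, "ty": 43, "tz": 0, "rx": 0, "ry": 0, "rz": 0, "grip": 100}
    - {"tx": 36, "ty": 43, "tz": 0, "rx": 0, "ry": 0, "rz": 0, "grip": 100}
    - {"tx": 36, "ty": 43, "tz": 0, "rx": 0, "ry": 0, "rz": 0, "grip": 100}
    - {"tx": 36, "ty": 43, "tz": 0, "rx": 0, "ry": 0, "rz": 0, "grip": 100}
    - {"tx": 34, "ty": 43, "tz": 0, "rx": 0, "ry": 0, "rz": 0, "grip": 100}
    - {"tx": 0, "ty": 0, "tz": 0, "rx": 0, "ry": 0, "rz": 0, "grip": 100}
    - {"tx": 0, "ty": 0, "tz": 0, "rx": 0, "ry": 0, "rz": 0, "grip": 100}

```text
time_s: 1.4
eef_pos: [0.4299, -0.2161, 0.3411]
tcp_rot: [[0.97, 0.244, -0.001], [0.244, -0.97, -0.0], [-0.001, -0.0, -1.0]]
contact_force: [-0.7, 0.4, 0.2]
gripper_width: 0.0853
grasp_force: 0.0
```

```bash
python3 snap.py w2
```

```text
1.4 [ 0.42985653 -0.21606857  0.34105333] [ 9.69680713e-01  2.44373947e-01 -8.30128498e-04] [-0.6516868   0.36454652  0.20838848] [-6.97700217e-01  8.71356556e-02  1.53936615e+00 -6.50110140e-04
  1.51560986e+00  6.26258055e-01]
```

View pics/w2_big.png

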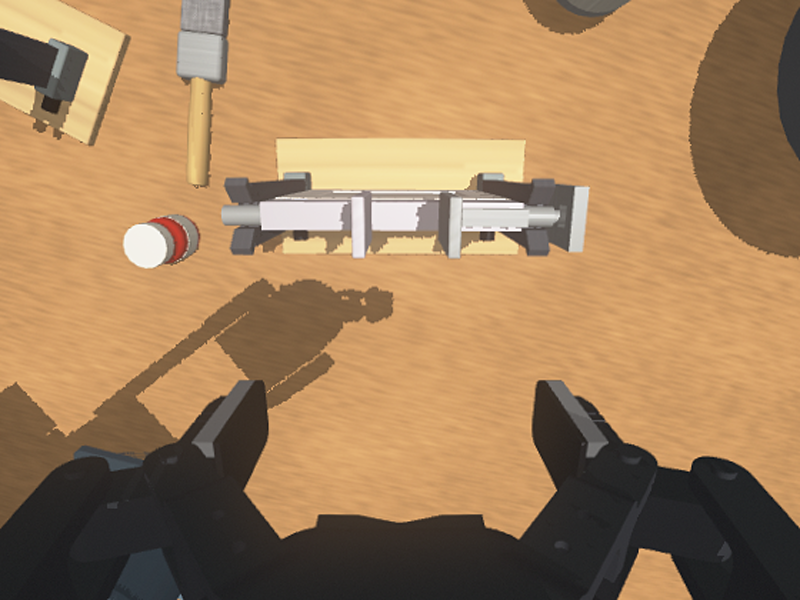

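```bash
python3 - <<'E'
from h import *; import pickle
np.set_printoptions(precision=4,suppress=True)
s=pickle.load(open("pics/w2.pkl","rb")); c=cam("wrist",s)
g=lambda p:np.array(p,float)*.7
t=atz(c,g([(359.5,225.5),(454.5,225.5)]),.252); print("tabs",t,np.linalg.norm(t[0]-t[1]))
p=atz(c,g([(237,189),(243,241),(540,188),(537,243)]),.206); print("prongs",p)
f=atz(c,g([(276,139),(525,140),(520,255),(283,254)]),.012); print("foot",f,f.mean(0), [np.linalg.norm(f[i]-f[i-1]) for i in range(4)])
for n,a,b in [("tab",t[0],t[1]),("foot",f[0],f[1]),("post",p[0]+p[1],p[2]+p[3])]:
    d=a-b; print(n,np.arctan2(-d[0],d[1]))
print("toolyaw",np.arctan2(s["tcp_rot"][1,0],s["tcp_rot"][0,0]))
E
```

```text
tabs [[ 0.4723 -0.1869  0.252 ]
 [ 0.4828 -0.2287  0.252 ]] 0.04304579364931133
prongs [[ 0.4695 -0.1147  0.206 ]
 [ 0.4419 -0.1224  0.206 ]
 [ 0.5101 -0.275   0.206 ]
 [ 0.481  -0.283   0.206 ]]
foot [[ 0.5001 -0.079   0.012 ]
 [ 0.556  -0.3057  0.012 ]
 [ 0.4505 -0.3348  0.012 ]
 [ 0.394  -0.1052  0.012 ]] [ 0.4751 -0.2062  0.012 ] [np.float64(0.10928187127162098), np.float64(0.23342615013545093), np.float64(0.10938596248559652), np.float64(0.2364466139651137)]
tab 0.24605053983438407
foot 0.24177850586898858
post 0.24321265797564204
toolyaw 0.2468740988134483
```

>>> move_arm:
  increments:
    - {"tx": 3, "ty": 25, "tz": 0, "rx": 0, "ry": 0, "rz": -0.04, "grip": 100}
    - {"tx": 7, "ty": 52, "tz": 0, "rx": 0, "ry": 0, "rz": -0.06, "grip": 100}
    - {"tx": 7, "ty": 52, "tz": 0, "rx": 0, "ry": 0, "rz": -0.06, "grip": 100}
    - {"tx": 7, "ty": 52, "tz": 0, "rx": 0, "ry": 0, "rz": -0.06, "grip": 100}
    - {"tx": 7, "ty": 52, "tz": 0, "rx": 0, "ry": 0, "rz": -0.06, "grip": 100}
    - {"tx": 7, "ty": 52, "tz": 0, "rx": 0, "ry": 0, "rz": -0.06, "grip": 100}
    - {"tx": 7, "ty": 52, "tz": 0, "rx": 0, "ry": 0, "rz": -0.06, "grip": 100}
    - {"tx": 7, "ty": 52, "tz": 0, "rx": 0, "ry": 0, "rz": -0.04, "grip": 100}
    - {"tx": 6, "ty": 41, "tz": 0, "rx": 0, "ry": 0, "rz": -0.024, "grip": 100}
    - {"tx": 0, "ty": 0, "tz": 0, "rx": 0, "ry": 0, "rz": 0, "grip": 100}

```text
time_s: 2.7
eef_pos: [0.4886, 0.2147, 0.3408]
tcp_rot: [[0.977, -0.215, -0.001], [-0.215, -0.977, 0.0], [-0.001, -0.0, -1.0]]
contact_force: [0.4, -0.8, -0.0]
gripper_width: 0.0854
grasp_force: 0.0
```

```bash
python3 snap.py w3
```

```text
2.7 [0.48859285 0.21466338 0.34077395] [ 9.76506377e-01 -2.15487335e-01 -7.09704922e-04] [ 0.35844136 -0.84899339 -0.00821189] [2.04609358e-01 1.86359704e-01 1.42370364e+00 3.37472473e-04
 1.53215587e+00 1.99258348e+00]
```

View pics/w3_big.png

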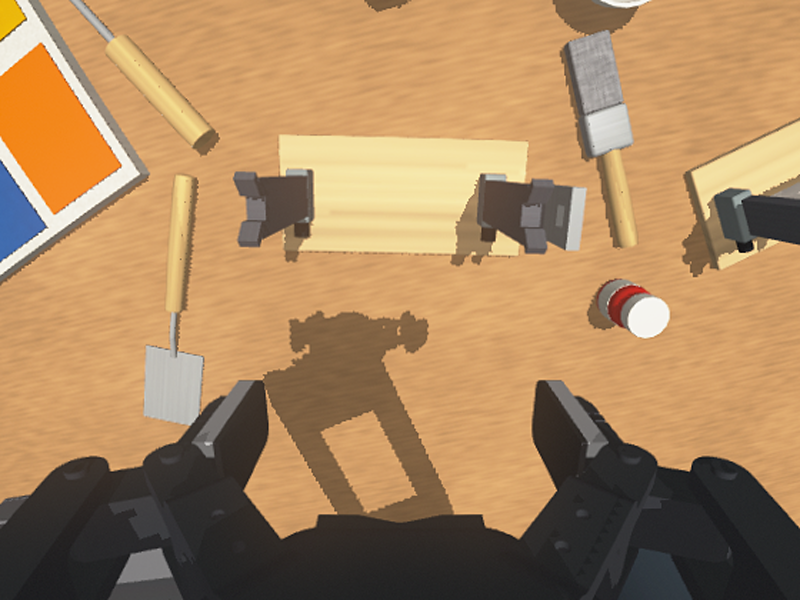

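```bash
python3 - <<'E'
from h import *; import pickle
from scipy.optimize import least_squares
np.set_printoptions(precision=4,suppress=True)
g=lambda p:np.array(p,float)*.7
foot=[[55,117.5,12],[55,-117.5,12],[-55,-117.5,12],[-55,117.5,12]]
pr=[[13.5,85,206],[-13.5,85,206],[13.5,-85,206],[-13.5,-85,206]]
D={"w2":[(276,139),(525,140),(520,255),(283,254),(237,189),(243,241),(540,188),(537,243)],
"w3":[(280,135),(528,142),(520,255),(283,250),(247,183),(250,233),(541,189),(535,240)]}
for n in D:
    s=pickle.load(open(f"pics/{n}.pkl","rb")); c=cam("wrist",s); uv=g(D[n])
    def rz(a): k,l=np.cos(a),np.sin(a); return np.array([[k,-l,0],[l,k,0],[0,0,1]])
    def X(p):  # foot x,y,yaw ; frame x,y,yaw,z
        a=np.array(foot)/1e3@rz(p[2]).T+[p[0],p[1],0]; b=np.array(pr)/1e3@rz(p[2]).T+[p[3],p[4],p[5]]; return np.r_[a,b]
    r=least_squares(lambda p:(proj(c,X(p))-uv).ravel(),[.5,0,0,.5,0,0])
    p=r.x; d=rz(p[2]).T@[p[3]-p[0],p[4]-p[1],p[5]]
    print(n,"foot",p[:3],"frame",p[3:],"frame-foot(stand axes)",d*1e3,"res",r.fun.reshape(-1,2).round(1).tolist())
E
```

```text
w2 foot [ 0.4751 -0.206   0.2441] frame [ 0.4751 -0.1985 -0.0063] frame-foot(stand axes) [ 1.8353  7.2177 -6.2805] res [[-0.2, -0.0], [1.0, -0.4], [-1.0, 0.0], [0.1, 0.5], [0.3, 1.5], [-1.0, -1.4], [0.6, 2.3], [0.0, -2.5]]
w3 foot [ 0.5345  0.2013 -0.2416] frame [ 0.5378  0.2075 -0.0155] frame-foot(stand axes) [  1.7395   6.7663 -15.5309] res [[-0.9, -0.3], [1.1, -0.9], [-0.5, 0.9], [0.3, 0.6], [-0.2, 1.1], [-0.3, -1.2], [-0.3, 1.7], [0.7, -1.5]]
```

```bash
python3 - <<'E'
from h import *; import pickle
np.set_printoptions(precision=4,suppress=True)
A=lambda x,y:(112+x/3.33,160+y/3.33)
B=lambda x,y:(200+x/3.47,130+y/3.47)
W=lambda x,y:(x*.7,y*.7)
S,Dd=cam("scene"),cam("side")
w2=cam("wrist",pickle.load(open("pics/w2.pkl","rb")));w3=cam("wrist",pickle.load(open("pics/w3.pkl","rb")))
def tri(obs):
    M=[];v=[]
    for c,uv in obs:
        o=c[2][:3,3]; d=atz(c,[uv],0.)[0]-o; d/=np.linalg.norm(d); P=np.eye(3)-np.outer(d,d); M.append(P); v.append(P@o)
    X=np.linalg.lstsq(np.vstack(M),np.hstack(v),rcond=None)[0]
    return X,[(proj(c,X)[0]-uv).round(1).tolist() for c,uv in obs]
for n,o in {
"P tab+":[(S,A(163,132)),(Dd,B(693,55)),(w2,W(359.5,225.5))],
"P tab-":[(S,A(114,165)),(Dd,B(720,20)),(w2,W(454.5,225.5))],
"D post+":[(S,A(730,22)),(Dd,B(62,392)),(w3,W(248.5,208))],
"D post-":[(S,A(551,70)),(Dd,B(305,292)),(w3,W(538,214.5))],
}.items():
    print(n,*tri(o)); print("   fixed cams only",tri(o[:2])[0])
foot=np.array([[55,117.5,12],[55,-117.5,12],[-55,-117.5,12],[-55,117.5,12]])/1e3
def rz(a): k,l=np.cos(a),np.sin(a); return np.array([[k,-l,0],[l,k,0],[0,0,1]])
E
```

```text
P tab+ [ 0.472  -0.1854  0.2502] [[-0.9, 0.1], [-0.5, -0.0], [-1.8, -0.2]]
   fixed cams only [ 0.4715 -0.1844  0.2504]
P tab- [ 0.4831 -0.2282  0.2506] [[-1.2, -0.4], [-0.8, 0.3], [-0.5, -0.7]]
   fixed cams only [ 0.4833 -0.228   0.2507]
D post+ [0.5592 0.2906 0.1912] [[-0.8, 0.1], [-0.4, -0.0], [-1.5, -0.8]]
   fixed cams only [0.5596 0.291  0.1914]
D post- [0.5196 0.1265 0.1937] [[-0.0, -0.3], [0.5, 0.2], [-0.9, -1.5]]
   fixed cams only [0.5206 0.1264 0.1934]
```

>>> move_arm:
  increments:
    - {"tx": -1, "ty": -26, "tz": 0, "rx": 0, "ry": 0, "rz": 0.04, "grip": 100}
    - {"tx": -1, "ty": -50, "tz": 0, "rx": 0, "ry": 0, "rz": 0.06, "grip": 100}
    - {"tx": -2, "ty": -50, "tz": 0, "rx": 0, "ry": 0, "rz": 0.06, "grip": 100}
    - {"tx": -2, "ty": -50, "tz": 0, "rx": 0, "ry": 0, "rz": 0.06, "grip": 100}
    - {"tx": -2, "ty": -50, "tz": 0, "rx": 0, "ry": 0, "rz": 0.06, "grip": 100}
    - {"tx": -2, "ty": -50, "tz": 0, "rx": 0, "ry": 0, "rz": 0.06, "grip": 100}
    - {"tx": -2, "ty": -50, "tz": 0, "rx": 0, "ry": 0, "rz": 0.06, "grip": 100}
    - {"tx": -1, "ty": -50, "tz": 0, "rx": 0, "ry": 0, "rz": 0.04, "grip": 100}
    - {"tx": 0, "ty": -38, "tz": 0, "rx": 0, "ry": 0, "rz": 0.021, "grip": 100}
    - {"tx": 0, "ty": 0, "tz": 0, "rx": 0, "ry": 0, "rz": 0, "grip": 100}

```text
time_s: 4.0
eef_pos: [0.4734, -0.2046, 0.3409]
tcp_rot: [[0.972, 0.234, -0.001], [0.234, -0.972, -0.001], [-0.001, 0.0, -1.0]]
contact_force: [0.3, 0.6, 0.4]
gripper_width: 0.0854
grasp_force: 0.0
```

>>> move_arm:
  increments:
    - {"tx": 0, "ty": 0, "tz": -20, "rx": 0, "ry": 0, "rz": 0.008, "grip": 100}
    - {"tx": 0, "ty": 0, "tz": -20, "rx": 0, "ry": 0, "rz": 0, "grip": 100}
    - {"tx": 0, "ty": 0, "tz": 0, "rx": 0, "ry": 0, "rz": 0, "grip": 100}

```text
time_s: 4.38
eef_pos: [0.4734, -0.1999, 0.3001]
tcp_rot: [[0.969, 0.247, -0.003], [0.247, -0.969, 0.002], [-0.002, -0.003, -1.0]]
contact_force: [-0.5, -0.4, 0.1]
gripper_width: 0.0856
grasp_force: 0.0
```

```bash
python3 -c "
from cell import *
s=read_state();print(s['eef_pos'],s['tcp_rot'][:,0],s['joint_velocities'])"
```

```text
[ 0.47344755 -0.19990639  0.30008363] [ 0.96905619  0.24682885 -0.00237132] [ 0.00975916 -0.013555   -0.05239416  0.00017526  0.01787746 -0.0010157 ]
```

>>> move_arm:
  increments:
    - {"tx": 2, "ty": 0.5, "tz": -20, "rx": 0, "ry": 0, "rz": 0, "grip": 100}
    - {"tx": 0, "ty": 0, "tz": -22, "rx": 0, "ry": 0, "rz": 0, "grip": 100}
    - {"tx": 0, "ty": 0, "tz": -14, "rx": 0, "ry": 0, "rz": 0, "grip": 100}
    - {"tx": 0, "ty": 0, "tz": -6, "rx": 0, "ry": 0, "rz": 0, "grip": 100}
    - {"tx": 0, "ty": 0, "tz": 0, "rx": 0, "ry": 0, "rz": 0, "grip": 100}

```text
time_s: 5.0
eef_pos: [0.4771, -0.1997, 0.2396]
tcp_rot: [[0.969, 0.248, 0.0], [0.248, -0.969, -0.0], [0.0, 0.0, -1.0]]
contact_force: [-0.6, 0.3, 0.1]
gripper_width: 0.0857
grasp_force: 0.0
```

>>> move_arm:
  increments:
    - {"tx": 0, "ty": 0, "tz": 0, "rx": 0, "ry": 0, "rz": 0, "grip": 60}
    - {"tx": 0, "ty": 0, "tz": 0, "rx": 0, "ry": 0, "rz": 0, "grip": 45}
    - {"tx": 0, "ty": 0, "tz": 0, "rx": 0, "ry": 0, "rz": 0, "grip": 36}
    - {"tx": 0, "ty": 0, "tz": 0, "rx": 0, "ry": 0, "rz": 0, "grip": 25}
    - {"tx": 0, "ty": 0, "tz": 0, "rx": 0, "ry": 0, "rz": 0, "grip": 25}
    - {"tx": 0, "ty": 0, "tz": 0, "rx": 0, "ry": 0, "rz": 0, "grip": 25}

```text
time_s: 5.75
eef_pos: [0.4779, -0.1987, 0.2422]
tcp_rot: [[0.969, 0.249, 0.004], [0.249, -0.969, -0.0], [0.003, 0.001, -1.0]]
contact_force: [-2.6, 5.6, 15.3]
gripper_width: 0.0328
grasp_force: 59.2
```

>>> move_arm:
  increments:
    - {"tx": 0, "ty": 0, "tz": 2, "rx": 0, "ry": 0, "rz": 0, "grip": 25}
    - {"tx": 0, "ty": 0, "tz": 1, "rx": 0, "ry": 0, "rz": 0, "grip": 25}
    - {"tx": 0, "ty": 0, "tz": 0, "rx": 0, "ry": 0, "rz": 0, "grip": 25}

```text
time_s: 6.12
eef_pos: [0.4774, -0.1992, 0.2426]
tcp_rot: [[0.969, 0.249, 0.001], [0.249, -0.969, 0.001], [0.001, -0.0, -1.0]]
contact_force: [0.8, 4.6, 3.4]
gripper_width: 0.0329
grasp_force: 62.2
```

```bash
python3 -c "
from cell import *
s=read_state();print(s['eef_pos'],s['tcp_rot'],s['contact_force'],s['torque'])"
```

```text
[ 0.47742731 -0.1991566   0.24258107] [[ 9.68611921e-01  2.48576327e-01  8.69069138e-04]
 [ 2.48575961e-01 -9.68612272e-01  5.08862201e-04]
 [ 9.68282129e-04 -2.76860298e-04 -9.99999493e-01]] [0.80979202 4.5790422  3.41536793] [ 0.26595323 -0.42380047  0.18833159]
```

>>> move_arm:
  increments:
    - {"tx": 0, "ty": 0.7, "tz": 0.5, "rx": 0, "ry": 0, "rz": 0, "grip": 25}
    - {"tx": 0, "ty": 0, "tz": 1, "rx": 0, "ry": 0, "rz": 0, "grip": 25}
    - {"tx": 0, "ty": 0, "tz": 1, "rx": 0, "ry": 0, "rz": 0, "grip": 25}
    - {"tx": 0, "ty": 0, "tz": 0, "rx": 0, "ry": 0, "rz": 0, "grip": 25}

```text
time_s: 6.62
eef_pos: [0.4768, -0.1988, 0.2441]
tcp_rot: [[0.969, 0.248, -0.001], [0.248, -0.969, 0.001], [-0.001, -0.001, -1.0]]
contact_force: [2.9, -0.1, -5.4]
gripper_width: 0.0327
grasp_force: 59.9
```

>>> move_arm:
  increments:
    - {"tx": 0, "ty": 0, "tz": 2, "rx": 0, "ry": 0, "rz": 0, "grip": 25}
    - {"tx": 0, "ty": 0, "tz": 2, "rx": 0, "ry": 0, "rz": 0, "grip": 25}
    - {"tx": 0, "ty": 0, "tz": 2, "rx": 0, "ry": 0, "rz": 0, "grip": 25}
    - {"tx": 0, "ty": 0, "tz": 0, "rx": 0, "ry": 0, "rz": 0, "grip": 25}

```text
time_s: 7.12
eef_pos: [0.4769, -0.1989, 0.2511]
tcp_rot: [[0.969, 0.248, -0.0], [0.248, -0.969, -0.0], [-0.0, 0.0, -1.0]]
contact_force: [0.2, 0.6, -4.0]
gripper_width: 0.0323
grasp_force: 59.8
```

>>> move_arm:
  increments:
    - {"tx": 0, "ty": 0, "tz": 6, "rx": 0, "ry": 0, "rz": 0, "grip": 25}
    - {"tx": 0, "ty": 0, "tz": 12, "rx": 0, "ry": 0, "rz": 0, "grip": 25}
    - {"tx": 0, "ty": 0, "tz": 20, "rx": 0, "ry": 0, "rz": 0, "grip": 25}
    - {"tx": 0, "ty": 0, "tz": 27, "rx": 0, "ry": 0, "rz": 0, "grip": 25}
    - {"tx": 0, "ty": 0, "tz": 30, "rx": 0, "ry": 0, "rz": 0, "grip": 25}
    - {"tx": 0, "ty": 0, "tz": 30, "rx": 0, "ry": 0, "rz": 0, "grip": 25}
    - {"tx": 0, "ty": 0, "tz": 27, "rx": 0, "ry": 0, "rz": 0, "grip": 25}
    - {"tx": 0, "ty": 0, "tz": 20, "rx": 0, "ry": 0, "rz": 0, "grip": 25}
    - {"tx": 0, "ty": 0, "tz": 10, "rx": 0, "ry": 0, "rz": 0, "grip": 25}
    - {"tx": 0, "ty": 0, "tz": 2, "rx": 0, "ry": 0, "rz": 0, "grip": 25}

```text
time_s: 8.38
eef_pos: [0.4771, -0.1989, 0.4355]
tcp_rot: [[0.969, 0.248, 0.001], [0.248, -0.969, -0.001], [0.001, 0.001, -1.0]]
contact_force: [-0.5, -0.1, -4.1]
gripper_width: 0.0326
grasp_force: 60.3
```

>>> move_arm:
  increments:
    - {"tx": 1, "ty": 8, "tz": 0, "rx": 0, "ry": 0, "rz": -0.01, "grip": 25}
    - {"tx": 3, "ty": 16, "tz": 0, "rx": 0, "ry": 0, "rz": -0.02, "grip": 25}
    - {"tx": 4, "ty": 24, "tz": 0, "rx": 0, "ry": 0, "rz": -0.03, "grip": 25}
    - {"tx": 5, "ty": 30, "tz": 0, "rx": 0, "ry": 0, "rz": -0.036, "grip": 25}
    - {"tx": 5, "ty": 32, "tz": 0, "rx": 0, "ry": 0, "rz": -0.038, "grip": 25}
    - {"tx": 5, "ty": 32, "tz": 0, "rx": 0, "ry": 0, "rz": -0.038, "grip": 25}
    - {"tx": 5, "ty": 32, "tz": 0, "rx": 0, "ry": 0, "rz": -0.038, "grip": 25}
    - {"tx": 5, "ty": 32, "tz": 0, "rx": 0, "ry": 0, "rz": -0.038, "grip": 25}
    - {"tx": 5, "ty": 32, "tz": 0, "rx": 0, "ry": 0, "rz": -0.038, "grip": 25}
    - {"tx": 5, "ty": 32, "tz": 0, "rx": 0, "ry": 0, "rz": -0.038, "grip": 25}

```text
time_s: 9.62
eef_pos: [0.5196, 0.0728, 0.4338]
tcp_rot: [[0.997, -0.074, -0.002], [-0.074, -0.997, 0.0], [-0.002, -0.0, -1.0]]
contact_force: [-0.2, 0.3, -3.5]
gripper_width: 0.0329
grasp_force: 60.3
```

>>> move_arm:
  increments:
    - {"tx": 5, "ty": 32, "tz": 0, "rx": 0, "ry": 0, "rz": -0.038, "grip": 25}
    - {"tx": 5, "ty": 32, "tz": 0, "rx": 0, "ry": 0, "rz": -0.038, "grip": 25}
    - {"tx": 4, "ty": 28, "tz": 0, "rx": 0, "ry": 0, "rz": -0.034, "grip": 25}
    - {"tx": 3, "ty": 20, "tz": 0, "rx": 0, "ry": 0, "rz": -0.028, "grip": 25}
    - {"tx": 2, "ty": 14, "tz": 0, "rx": 0, "ry": 0, "rz": -0.015, "grip": 25}
    - {"tx": 1, "ty": 8, "tz": 0, "rx": 0, "ry": 0, "rz": -0.007, "grip": 25}
    - {"tx": 0, "ty": 2, "tz": 0, "rx": 0, "ry": 0, "rz": 0, "grip": 25}
    - {"tx": 0, "ty": 0, "tz": 0, "rx": 0, "ry": 0, "rz": 0, "grip": 25}
    - {"tx": 0, "ty": 0, "tz": 0, "rx": 0, "ry": 0, "rz": 0, "grip": 25}

```text
time_s: 10.75
eef_pos: [0.5401, 0.2066, 0.4349]
tcp_rot: [[0.973, -0.232, 0.0], [-0.232, -0.973, -0.0], [0.0, 0.0, -1.0]]
contact_force: [-0.0, 0.3, -4.1]
gripper_width: 0.0326
grasp_force: 60.9
```

```bash
python3 snap.py w4; python3 - <<'E'
import cv2
from cell import *
a=capture("scene")[:,:,::-1]; b=capture("side")[:,:,::-1]
import numpy as np
w=cv2.imread("pics/w4.png")
m=np.hstack([cv2.resize(a[60:290,220:440],(400,418)),cv2.resize(b[60:320,150:400],(400,418))])
cv2.imwrite("pics/m4.png",m)
E
```

```text
10.75 [0.54005513 0.20661611 0.43488219] [ 9.72778173e-01 -2.31738222e-01  1.52583938e-04] [-0.009657    0.33577674 -4.08527947] [ 1.72710988e-01  2.61513073e-01  1.10802887e+00 -2.11612294e-04
  1.77197386e+00  1.97732920e+00]
```

View pics/m4.png

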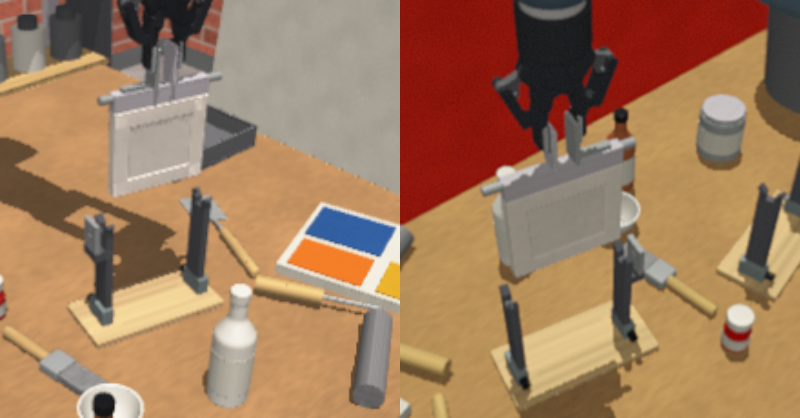

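>>> move_arm:
  increments:
    - {"tx": 0, "ty": 0, "tz": -12, "rx": 0, "ry": 0, "rz": -0.003, "grip": 25}
    - {"tx": 0, "ty": 0, "tz": -12, "rx": 0, "ry": 0, "rz": 0, "grip": 25}
    - {"tx": 0, "ty": 0, "tz": -8, "rx": 0, "ry": 0, "rz": 0, "grip": 25}
    - {"tx": 0, "ty": 0, "tz": -6, "rx": 0, "ry": 0, "rz": 0, "grip": 25}
    - {"tx": 0, "ty": 0, "tz": -6, "rx": 0, "ry": 0, "rz": 0, "grip": 25}
    - {"tx": 0, "ty": 0, "tz": -4, "rx": 0, "ry": 0, "rz": 0, "grip": 25}
    - {"tx": 0, "ty": 0, "tz": 0, "rx": 0, "ry": 0, "rz": 0, "grip": 25}

```text
time_s: 11.78
eef_pos: [0.54, 0.2071, 0.3865]
tcp_rot: [[0.972, -0.234, -0.0], [-0.234, -0.972, -0.0], [-0.0, 0.0, -1.0]]
contact_force: [-0.3, 1.0, -3.4]
gripper_width: 0.0321
grasp_force: 60.9
```

Panel is between the posts with no contact; continue down to just above the V mouths.

>>> move_arm:
  increments:
    - {"tx": 0, "ty": 0, "tz": -10, "rx": 0, "ry": 0, "rz": 0, "grip": 25}
    - {"tx": 0, "ty": 0, "tz": -18, "rx": 0, "ry": 0, "rz": 0, "grip": 25}
    - {"tx": 0, "ty": 0, "tz": -22, "rx": 0, "ry": 0, "rz": 0, "grip": 25}
    - {"tx": 0, "ty": 0, "tz": -22, "rx": 0, "ry": 0, "rz": 0, "grip": 25}
    - {"tx": 0, "ty": 0, "tz": -20, "rx": 0, "ry": 0, "rz": 0, "grip": 25}
    - {"tx": 0, "ty": 0, "tz": -16, "rx": 0, "ry": 0, "rz": 0, "grip": 25}
    - {"tx": 0, "ty": 0, "tz": -10, "rx": 0, "ry": 0, "rz": 0, "grip": 25}
    - {"tx": 0, "ty": 0, "tz": -6, "rx": 0, "ry": 0, "rz": 0, "grip": 25}
    - {"tx": 0, "ty": 0, "tz": 0, "rx": 0, "ry": 0, "rz": 0, "grip": 25}
    - {"tx": 0, "ty": 0, "tz": 0, "rx": 0, "ry": 0, "rz": 0, "grip": 25}

```text
time_s: 13.02
eef_pos: [0.5404, 0.2072, 0.2635]
tcp_rot: [[0.972, -0.234, 0.001], [-0.234, -0.972, 0.0], [0.001, -0.001, -1.0]]
contact_force: [0.3, -0.3, -4.1]
gripper_width: 0.0324
grasp_force: 61.0
```

```bash
python3 snap.py w5; python3 - <<'E'
import cv2,numpy as np
from cell import *
a=capture("scene")[:,:,::-1]; b=capture("side")[:,:,::-1]
w=cv2.imread("pics/w5.png")
r=lambda i,s:cv2.resize(i,s,interpolation=cv2.INTER_CUBIC)
m=np.vstack([r(w[90:260,130:430],(800,340))[:, :],np.hstack([r(a[150:235,250:360],(400,260)),r(b[190:300,200:330],(400,260))])])
cv2.imwrite("pics/m5.png",m)
E
```

```text
13.025 [0.54043739 0.20719658 0.26353563] [ 0.97223848 -0.23398889  0.0012373 ] [ 0.25139289 -0.29885009 -4.14341344] [ 1.73483831e-01  3.05022715e-01  1.45367337e+00 -3.49386792e-06
  1.38154914e+00  1.98045912e+00]
```

View pics/m5.png

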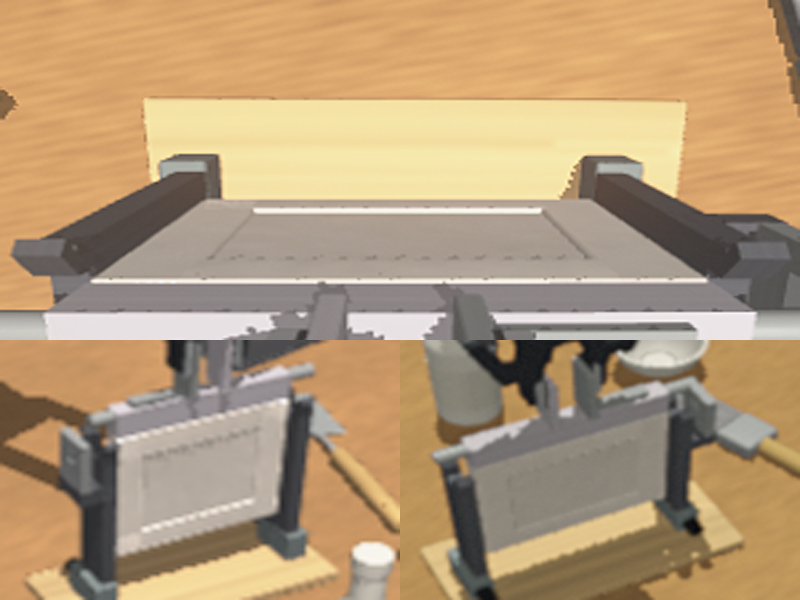

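>>> move_arm:
  increments:
    - {"tx": 0, "ty": 0, "tz": -3, "rx": 0, "ry": 0, "rz": 0, "grip": 25}
    - {"tx": 0, "ty": 0, "tz": -3, "rx": 0, "ry": 0, "rz": 0, "grip": 25}
    - {"tx": 0, "ty": 0, "tz": -2, "rx": 0, "ry": 0, "rz": 0, "grip": 25}
    - {"tx": 0, "ty": 0, "tz": -2, "rx": 0, "ry": 0, "rz": 0, "grip": 25}
    - {"tx": 0, "ty": 0, "tz": 0, "rx": 0, "ry": 0, "rz": 0, "grip": 25}

```text
time_s: 13.8
eef_pos: [0.54, 0.2071, 0.2525]
tcp_rot: [[0.972, -0.234, -0.0], [-0.234, -0.972, -0.0], [-0.0, 0.0, -1.0]]
contact_force: [0.4, -0.5, -4.6]
gripper_width: 0.0328
grasp_force: 61.0
```

>>> move_arm:
  increments:
    - {"tx": 0, "ty": 0, "tz": -2, "rx": 0, "ry": 0, "rz": 0, "grip": 25}
    - {"tx": 0, "ty": 0, "tz": -2, "rx": 0, "ry": 0, "rz": 0, "grip": 25}
    - {"tx": 0, "ty": 0, "tz": 0, "rx": 0, "ry": 0, "rz": 0, "grip": 25}

```text
time_s: 14.18
eef_pos: [0.5399, 0.2071, 0.2486]
tcp_rot: [[0.972, -0.234, -0.0], [-0.234, -0.972, -0.0], [-0.0, 0.0, -1.0]]
contact_force: [-0.4, -0.1, -3.4]
gripper_width: 0.0326
grasp_force: 61.0
```

>>> move_arm:
  increments:
    - {"tx": 0, "ty": 0, "tz": -2, "rx": 0, "ry": 0, "rz": 0, "grip": 25}
    - {"tx": 0, "ty": 0, "tz": -1.5, "rx": 0, "ry": 0, "rz": 0, "grip": 25}
    - {"tx": 0, "ty": 0, "tz": 0, "rx": 0, "ry": 0, "rz": 0, "grip": 25}

```text
time_s: 14.55
eef_pos: [0.54, 0.2071, 0.2451]
tcp_rot: [[0.972, -0.234, -0.0], [-0.234, -0.972, -0.0], [-0.0, 0.0, -1.0]]
contact_force: [-0.1, -0.5, -5.5]
gripper_width: 0.0322
grasp_force: 61.0
```

>>> move_arm:
  increments:
    - {"tx": 0, "ty": 0, "tz": -1.5, "rx": 0, "ry": 0, "rz": 0, "grip": 25}
    - {"tx": 0, "ty": 0, "tz": -1.5, "rx": 0, "ry": 0, "rz": 0, "grip": 25}
    - {"tx": 0, "ty": 0, "tz": 0, "rx": 0, "ry": 0, "rz": 0, "grip": 25}

```text
time_s: 14.92
eef_pos: [0.54, 0.2071, 0.2421]
tcp_rot: [[0.972, -0.234, -0.0], [-0.234, -0.972, -0.0], [-0.0, 0.0, -1.0]]
contact_force: [-0.4, 0.7, -4.2]
gripper_width: 0.0325
grasp_force: 61.0
```

>>> move_arm:
  increments:
    - {"tx": 0, "ty": 0, "tz": -1, "rx": 0, "ry": 0, "rz": 0, "grip": 25}
    - {"tx": 0, "ty": 0, "tz": -1, "rx": 0, "ry": 0, "rz": 0, "grip": 25}
    - {"tx": 0, "ty": 0, "tz": 0, "rx": 0, "ry": 0, "rz": 0, "grip": 25}

```text
time_s: 15.3
eef_pos: [0.54, 0.2071, 0.2402]
tcp_rot: [[0.972, -0.234, -0.0], [-0.234, -0.972, -0.0], [-0.0, 0.0, -1.0]]
contact_force: [0.4, -0.1, -5.3]
gripper_width: 0.0326
grasp_force: 61.0
```

>>> move_arm:
  increments:
    - {"tx": 0, "ty": 0, "tz": -1, "rx": 0, "ry": 0, "rz": 0, "grip": 25}
    - {"tx": 0, "ty": 0, "tz": -1, "rx": 0, "ry": 0, "rz": 0, "grip": 25}
    - {"tx": 0, "ty": 0, "tz": 0, "rx": 0, "ry": 0, "rz": 0, "grip": 25}

```text
time_s: 15.68
eef_pos: [0.54, 0.2071, 0.2382]
tcp_rot: [[0.972, -0.234, -0.0], [-0.234, -0.972, -0.0], [-0.0, 0.0, -1.0]]
contact_force: [0.6, 0.3, -5.2]
gripper_width: 0.0326
grasp_force: 61.0
```

>>> move_arm:
  increments:
    - {"tx": 0, "ty": 0, "tz": -1, "rx": 0, "ry": 0, "rz": 0, "grip": 25}
    - {"tx": 0, "ty": 0, "tz": -1, "rx": 0, "ry": 0, "rz": 0, "grip": 25}
    - {"tx": 0, "ty": 0, "tz": 0, "rx": 0, "ry": 0, "rz": 0, "grip": 25}

```text
time_s: 16.05
eef_pos: [0.54, 0.2071, 0.2362]
tcp_rot: [[0.972, -0.234, -0.0], [-0.234, -0.972, -0.0], [-0.0, 0.0, -1.0]]
contact_force: [-0.4, 0.7, -4.2]
gripper_width: 0.0326
grasp_force: 61.0
```

>>> move_arm:
  increments:
    - {"tx": 0, "ty": 0, "tz": -1, "rx": 0, "ry": 0, "rz": 0, "grip": 25}
    - {"tx": 0, "ty": 0, "tz": 0, "rx": 0, "ry": 0, "rz": 0, "grip": 25}

```text
time_s: 16.3
eef_pos: [0.54, 0.2071, 0.2352]
tcp_rot: [[0.972, -0.234, -0.0], [-0.234, -0.972, -0.0], [-0.0, 0.0, -1.0]]
contact_force: [0.7, -0.6, -5.1]
gripper_width: 0.0325
grasp_force: 61.0
```

>>> move_arm:
  increments:
    - {"tx": 0, "ty": 0, "tz": -1, "rx": 0, "ry": 0, "rz": 0, "grip": 25}
    - {"tx": 0, "ty": 0, "tz": 0, "rx": 0, "ry": 0, "rz": 0, "grip": 25}

```text
time_s: 16.55
eef_pos: [0.54, 0.2071, 0.2342]
tcp_rot: [[0.972, -0.234, -0.0], [-0.234, -0.972, -0.0], [-0.0, 0.0, -1.0]]
contact_force: [-0.2, -0.6, -3.6]
gripper_width: 0.0327
grasp_force: 61.0
```

>>> move_arm:
  increments:
    - {"tx": 0, "ty": 0, "tz": -1, "rx": 0, "ry": 0, "rz": 0, "grip": 25}
    - {"tx": 0, "ty": 0, "tz": 0, "rx": 0, "ry": 0, "rz": 0, "grip": 25}

```text
time_s: 16.8
eef_pos: [0.5402, 0.2072, 0.2337]
tcp_rot: [[0.972, -0.234, 0.001], [-0.234, -0.972, 0.0], [0.001, -0.0, -1.0]]
contact_force: [-0.7, 0.1, -1.9]
gripper_width: 0.0323
grasp_force: 62.7
```

>>> move_arm:
  increments:
    - {"tx": 0, "ty": 0, "tz": -1, "rx": 0, "ry": 0, "rz": 0, "grip": 25}
    - {"tx": 0, "ty": 0, "tz": 0, "rx": 0, "ry": 0, "rz": 0, "grip": 25}

```text
time_s: 17.05
eef_pos: [0.5403, 0.2073, 0.2333]
tcp_rot: [[0.972, -0.234, 0.001], [-0.234, -0.972, 0.0], [0.001, -0.001, -1.0]]
contact_force: [-1.6, 1.7, 5.3]
gripper_width: 0.0325
grasp_force: 66.5
```

>>> move_arm:
  increments:
    - {"tx": 0, "ty": 0, "tz": -1, "rx": 0, "ry": 0, "rz": 0, "grip": 25}
    - {"tx": 0, "ty": 0, "tz": 0, "rx": 0, "ry": 0, "rz": 0, "grip": 25}

```text
time_s: 17.3
eef_pos: [0.5404, 0.2073, 0.2331]
tcp_rot: [[0.972, -0.234, 0.002], [-0.234, -0.972, 0.0], [0.002, -0.001, -1.0]]
contact_force: [-1.3, 1.1, 9.3]
gripper_width: 0.0325
grasp_force: 68.4
```

>>> move_arm:
  increments:
    - {"tx": 0, "ty": 0, "tz": 1, "rx": 0, "ry": 0, "rz": 0, "grip": 25}
    - {"tx": 0, "ty": 0, "tz": 0, "rx": 0, "ry": 0, "rz": 0, "grip": 38}
    - {"tx": 0, "ty": 0, "tz": -0.5, "rx": 0, "ry": 0, "rz": 0, "grip": 42}
    - {"tx": 0, "ty": 0, "tz": -1, "rx": 0, "ry": 0, "rz": 0, "grip": 47}
    - {"tx": 0, "ty": 0, "tz": -0.5, "rx": 0, "ry": 0, "rz": 0, "grip": 52}

```text
time_s: 17.92
eef_pos: [0.5408, 0.2061, 0.2313]
tcp_rot: [[0.972, -0.234, 0.002], [-0.234, -0.972, -0.002], [0.002, 0.001, -1.0]]
contact_force: [-2.1, -3.6, 8.2]
gripper_width: 0.044
grasp_force: 6.1
```

>>> move_arm:
  increments:
    - {"tx": 0, "ty": 0, "tz": 0, "rx": 0, "ry": 0, "rz": 0, "grip": 58}
    - {"tx": 0, "ty": 0, "tz": 0, "rx": 0, "ry": 0, "rz": 0, "grip": 66}
    - {"tx": 0, "ty": 0, "tz": 0, "rx": 0, "ry": 0, "rz": 0, "grip": 76}
    - {"tx": 0, "ty": 0, "tz": 0, "rx": 0, "ry": 0, "rz": 0, "grip": 90}
    - {"tx": 0, "ty": 0, "tz": 0, "rx": 0, "ry": 0, "rz": 0, "grip": 100}
    - {"tx": 0, "ty": 0, "tz": 0, "rx": 0, "ry": 0, "rz": 0, "grip": 100}

```text
time_s: 18.68
eef_pos: [0.5401, 0.2073, 0.2302]
tcp_rot: [[0.972, -0.234, -0.0], [-0.234, -0.972, 0.0], [-0.0, -0.0, -1.0]]
contact_force: [0.2, -0.1, -0.4]
gripper_width: 0.0851
grasp_force: 0.0
```

Released with no force. Raise straight up and look.

>>> move_arm:
  increments:
    - {"tx": 0, "ty": 0, "tz": 5, "rx": 0, "ry": 0, "rz": 0, "grip": 100}
    - {"tx": 0, "ty": 0, "tz": 15, "rx": 0, "ry": 0, "rz": 0, "grip": 100}
    - {"tx": 0, "ty": 0, "tz": 30, "rx": 0, "ry": 0, "rz": 0, "grip": 100}
    - {"tx": 0, "ty": 0, "tz": 35, "rx": 0, "ry": 0, "rz": 0, "grip": 100}
    - {"tx": 0, "ty": 0, "tz": 25, "rx": 0, "ry": 0, "rz": 0, "grip": 100}
    - {"tx": -25, "ty": 6, "tz": 0, "rx": 0, "ry": 0, "rz": 0, "grip": 100}
    - {"tx": -25, "ty": 6, "tz": 0, "rx": 0, "ry": 0, "rz": 0, "grip": 100}
    - {"tx": 0, "ty": 0, "tz": 0, "rx": 0, "ry": 0, "rz": 0, "grip": 100}
    - {"tx": 0, "ty": 0, "tz": 0, "rx": 0, "ry": 0, "rz": 0, "grip": 100}

```text
time_s: 19.8
eef_pos: [0.4908, 0.2191, 0.3412]
tcp_rot: [[0.972, -0.234, 0.002], [-0.234, -0.972, 0.0], [0.002, -0.001, -1.0]]
contact_force: [0.1, -0.2, -0.4]
gripper_width: 0.0853
grasp_force: 0.0
```

```bash
python3 snap.py w6; python3 - <<'E'
import cv2,numpy as np
from cell import *
a=capture("scene")[:,:,::-1]; b=capture("side")[:,:,::-1]
w=cv2.imread("pics/w6.png")
r=lambda i,s:cv2.resize(i,s,interpolation=cv2.INTER_CUBIC)
m=np.vstack([r(w[90:200,140:440],(800,293)),np.hstack([r(a[150:255,245:360],(400,305)),r(b[190:310,200:330],(400,305))])])
cv2.imwrite("pics/m6.png",m)
E
```

```text
19.8 [0.49076179 0.21908366 0.34118957] [ 0.97225883 -0.2339004   0.00183398] [ 0.07676233 -0.16983071 -0.37087362] [ 2.12376560e-01  1.91859630e-01  1.41591783e+00 -2.52658611e-04
  1.53190144e+00  2.01926976e+00]
```

View pics/m6.png

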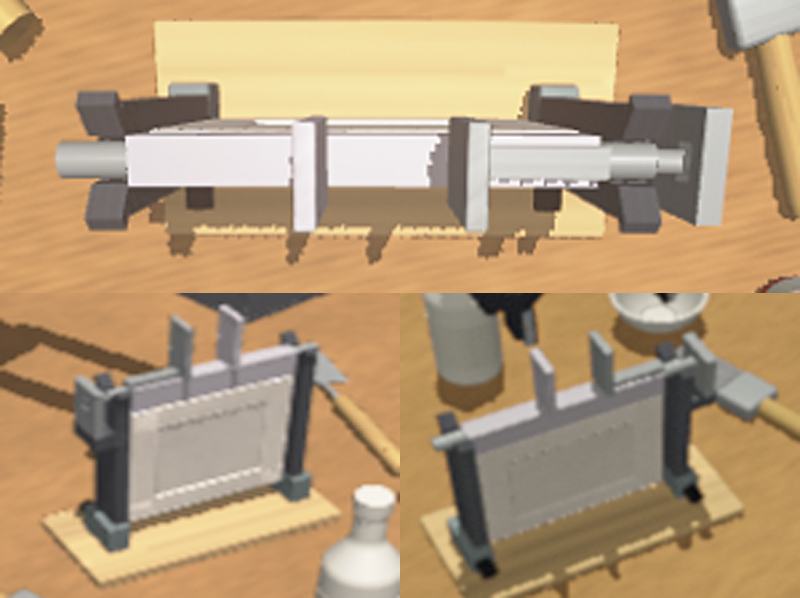

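```bash
python3 -c "
from cell import *
print(close_job())"
```

```text
the job is handed in; nothing more can be done
None
```

The door hangs in the drying stand the same way round, both bushes look home in their notches, the pin has sprung out into the eye, and I handed the job in at about 20 s with the robot clear; the verdict was not shown, and the door sits a few mm towards +y within its play.

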